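Lock the fence of the slicing board

TASK

Set up the slicing board with your fingertips only, gripping and lifting nothing: push its sliding fence all the way back against the stop rail at the far edge of the board. Then tighten the wing nut on the fence by stroking its wings round clockwise (seen from above), again and again, until it is fully tight and turns no further; push the wings, do not pinch the nut. Leave the fence at the rail, and leave the cup and pod on the board and everything round it where they stand.

Things in the scene. Friction and masses are not known exactly. Their poses are not given: they have to be found in the camera images.
- board: Pale wooden slicing board, fixed, 200 (its x) x 240 (its y) mm, top 24 mm above the worktop. Origin: centre of its underside; x axis away from the robot (yaw varies), z up. A stop rail for the fence, 12 mm thick and 30 mm tall, stands along its far (+x) edge, near face at x = +84 mm.
- fence (a joint): Position of the sliding fence along the board's +x (m): 0 = nearest the robot, 0.045 = its back flat against the stop rail (the end stop). It slides with about 4 N of friction, stays where it is left, and cannot turn or be lifted.
- fence_face (a point): Darker wooden fence: centre of its upright's near (-x) face, 48 mm above the worktop; axes as the board's. Upright 216 mm long (y), 14 thick, 48 tall, down to the board. From its middle a foot 80 mm wide (y), 12 mm thick (top 36 mm above the worktop) runs 81 mm toward the robot; the nut's axis is 46 mm in front of this face. The upright can be pushed at either side of the foot.
- nut_center (a point): Steel wing nut: point on its vertical axis at its underside; sinks 1.2 mm per rad as it tightens, to 38 mm above the worktop when tight. x axis runs along the wings. Two equal upright wings at +x and -x: plates 7 mm thick, 10 to 33.5 mm from the axis, 6 to 28 mm above this point (round ears to 31). Hub 24 mm across. Bolt 12 mm thick, to 76 mm above the worktop. Open space but for the upright.
- wing_tip (a point): Outer end of the wing at the nut's +x, 33.5 mm from the axis, 17 mm above nut_center.
- nut (a joint): Turn of the wing nut (rad), growing clockwise seen from above: starts between 0 and 1.8; 5.2 = fully tight, a hard stop. At 5.2 the wings lie within 0.4 rad of the board's x axis. It turns with about 0.03 N m of friction (1 N at the wings) and stays where it is left.
- push_faces: The faces of the two wings that are pushed to tighten (clockwise from above); origin at nut_center, same axes.
- back_faces: The opposite faces of the two wings; origin at nut_center, same axes. Push faces and back faces must not be pressed at the same time (that is a pinch).
- dosing_cup: Bystander: grey metal cup, 59 mm across, 56 mm tall, stands loose on one near corner of the board. Origin: centre of its underside.
- pod_2: Bystander: dark blue coffee pod, 45 mm across, 28 mm tall, loose on the other near corner of the board. Origin: centre of its underside.
- timer: Bystander: cream round kitchen timer, 62 mm across, 58 mm tall, loose on the worktop right of the board. Origin: centre of its underside.
- tin_3: Bystander: flat tin, 63x105x26 mm, loose on the worktop right of the board. Origin: centre of its underside.
- mug_4: Bystander: white mug, 92x127x95 mm, loose on the worktop farther right. Origin: centre of its underside.

How it is judged:
By the outcome, as a careful person would: the job done as asked, in the order asked, and still so for the second after the job is handed in, with the robot touching nothing.
It also fails if it takes over 54 s, if anything falls off the work surface, if the arm or the gripper's body presses on something with over 40 N, if the wrist force passes 120 N, or if a joint passes its speed limit or range.

ROBOT

A 6-joint arm with a two-finger parallel gripper is mounted at the origin on a cart in front of the work surface, level with it; the furniture and walls round the work are solid. World frame = base frame: x ahead of the robot, y to its left, z up, the work surface at z = 0. Lengths are in mm, angles in rad, forces in N, time in s.
With the tool pointing down it reaches from about 350 to 875 mm from the base axis. Payload 4.2 kg.
Tool frame: the origin (TCP) lies midway between the tips of the shut fingers; the grasp point (between the pads) lies 19 mm behind it; z points along the fingers, y is the direction in which the jaws open and shut (so a half turn about z gives the same grasp; the last joint's range is limited). The gripper opens to 85 mm and grips with 20 to 120 N. Pads are 22 mm wide; open, the fingers measure 114 mm over their backs; the gripper's body (76 mm by 85 mm) begins 54 mm behind the grasp point. The pads swing forward as they close: fully open they stand 13 mm farther back than shut.
Start: joints at [-1.012, 0.385, 0.008, 0, -1.194, -0.259], TCP at [184.596, -597.096, 231.312] pointing down, gripper open.
Joint ranges: [-3.14, 3.14], [-1.21, 2.06], [-1.07, 1.41], [-3.16, 2.05], [-2.99, -0.16], [-3.1, 3.1]. Speed limits (rad/s): [2.79, 2.79, 3.14, 3.14, 3.14, 3.14].

INTERFACE

Orientations are given as a unit quaternion [x, y, z, w].
In Python, from bench import arm gives the robot as it stands. The module is installed in compiled form; this text tells all that it offers.
- The arm moves only by the tool drive_tool, never from a script. Its argument "moves" is a list that holds one entry, the list of rows, each a list of 7 numbers: the opening, from 0 (shut) to 1 (fully open), then the shift along the tool's x, y, z in m, then the turn, a rotation vector about the tool's x, y, z in rad. In form: [[[hand, dx, dy, dz, wx, wy, wz], ...]]. A call has 1 to 20 rows; each row shifts and turns the pose as measured when the row begins, along the tool's axes as they then stand; what a row does not reach is not made up. A row lasts 1/10 s, in which the tool goes at most 50 mm and 8.59 degrees, less where a joint would pass 70% of its speed; a pose out of reach is approached as far as the arm can. A call with a gripper value outside its range is refused whole. The fingers move at their own pace and stop on an object; the grip force is fixed at half the most. Time passes only in rows, so rows that do not move let the fingers close. It gives the time, the measured TCP pose, the force and the opening at its end, in the units of the state.
- arm.read_state(): the state, without advancing time (a new reading comes with each control period).
- arm.get_image(name): name is "side" or "top" or "wrist"; returns (picture, depth): 420x560x3 uint8, red, green, blue; 420x560 float32, mm along the optical axis (not along the pixel's ray), 0 where there is no reading.
- arm.camera_params(name): a dict with "fov_y" (degrees; the focal length in pixels is half the picture's height over the tangent of half this angle, whatever the lens; pixels are square), "cx", "cy" (the principal point, pixels), "k1" (the pictures are not rectified: a ray, as slopes to the right and down, at radius r is drawn at 1 + k1 r^2 times it, then the intrinsics apply), "world_from_camera" (4x4, takes a point from camera to world coordinates); the wrist camera has in their place "T_tool_cam" (4x4, takes a point from camera to tool coordinates, whose origin is the TCP and whose axes are the flange's). Camera axes: x right, y down, z forward; pixel columns grow to the right and rows downward; lengths in mm; the calibration is good to about 2 mm. A picture is of the moment at which its call begins: read the wrist's pose just before it. camera_params takes no time and is no camera call.
- arm.job_done(): hands the job in, once; it reports no verdict.
The state is a dict: "clock": time; "joints": joint angles; "joint_vel": joint speeds; "joint_efforts": joint torques, N m; "position": TCP position; "ee_rot": TCP orientation; "contact_force": force on the tool from outside, world axes, zero at the start; "wrist_torque": the same for the moment, N m; "gripper_width": finger opening in mm.
Only numpy, scipy, OpenCV 4.12 (cv2) and the standard library are available. Lean on these libraries where they do the work, as an engineer would, in place of code of your own. Each camera call takes 0.05 s, during which the arm holds its last target.

## Working session

There is one attempt and no reset: what is moved stays moved. The work goes in short steps, Python scripts to look and compute and a tool call to move; the robot and the scene stay as the last step left them, time stands still between calls to the robot, and variables do not carry over. Pictures are saved under pics/ and viewed, and the job is handed in when it is done.

Besides the shell and the picture viewer there is one more tool, called after ">>>" by a JSON object that holds its "api" and its "payload". drive_tool: Moves the arm, as the interface text tells. Its arguments: {"type":"object","properties":{"moves":{"type":"array","items":{"type":"array","items":{"type":"array","items":{"type":"number"}}}}},"required":["moves"]}

```bash
mkdir -p pics; cat > h.py <<'E'
import numpy as np, cv2
from bench import arm
def save(n,f):
    im,d=arm.get_image(n); cv2.imwrite(f'pics/{f}.png',im[:,:,::-1]); np.savez(f'pics/{f}.npz',im=im,d=d); return im,d
E
python3 - <<'E'
from h import *
s=arm.read_state(); print(s)
for n in ['top','side','wrist']:
    save(n,n+'0'); print(n,arm.camera_params(n))
E
```

```text
{'clock': 0.0, 'joints': array([-1.01240559e+00,  3.85602547e-01,  6.61130343e-03, -4.98043757e-04,
       -1.19401842e+00, -2.58618513e-01]), 'joint_vel': array([-0.00034092,  0.00133781,  0.00087444,  0.00086105, -0.00278837,
       -0.00088095]), 'joint_efforts': array([-9.63052230e-05, -3.92285371e+01,  1.88396412e+01,  4.18624789e+00,
       -4.74548302e-03,  5.24226976e-06]), 'position': array([ 184.41560289, -596.55239165,  230.1882951 ]), 'ee_rot': array([-1.49234579e-01,  9.88801174e-01,  1.10754829e-03, -2.27202090e-04]), 'contact_force': array([-0.94026554, -0.62283757,  0.12350759]), 'wrist_torque': array([ 0.01765965, -0.03793737, -0.00089945]), 'gripper_width': 85.624013060543}
top {'fov_y': 45.977766781520074, 'cx': 271.12668405666403, 'cy': 219.44595369751073, 'k1': -0.10539816930565452, 'world_from_camera': array([[ 1.91983983e-02, -9.88473808e-01,  1.50169748e-01,
         2.81897768e+02],
       [-9.99811452e-01, -1.94180594e-02,  3.56455026e-06,
         6.68262259e+01],
       [ 2.91248163e-03, -1.50141502e-01, -9.88660228e-01,
         1.27636009e+03],
       [ 
[... 325 characters left out ...]
37803674e-01, -7.42561827e-01,
         8.86060602e+02],
       [-2.10441076e-02, -7.61277663e-01, -6.48084459e-01,
         7.73147553e+02],
       [ 0.00000000e+00,  0.00000000e+00,  0.00000000e+00,
         1.00000000e+00]])}
wrist {'fov_y': 63.92650928852831, 'cx': 271.96852876257014, 'cy': 211.00920649308185, 'k1': 0.0028126930676277842, 'T_tool_cam': array([[-8.07506166e-04, -9.61818939e-01, -2.73685361e-01,
         6.90701435e+01],
       [ 9.99998995e-01, -4.57773333e-04, -1.34172428e-03,
        -1.26613416e-01],
       [ 1.16520996e-03, -2.73686170e-01,  9.61818342e-01,
        -1.43640785e+02],
       [ 0.00000000e+00,  0.00000000e+00,  0.00000000e+00,
         1.00000000e+00]])}
```

View pics/top0.png

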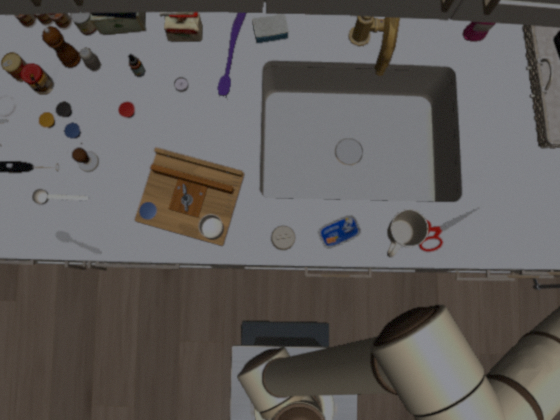

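View pics/side0.png

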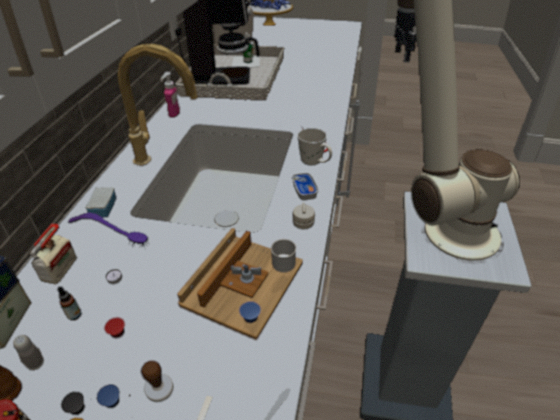

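```bash
cat >> h.py <<'E'
from scipy.spatial.transform import Rotation as R
def Twc(n,s=None):
    p=arm.camera_params(n)
    if 'world_from_camera' in p: return p,p['world_from_camera']
    T=np.eye(4);T[:3,:3]=R.from_quat(s['ee_rot']).as_matrix();T[:3,3]=s['position']
    return p,T@p['T_tool_cam']
def undist(p,uv):
    uv=np.atleast_2d(np.array(uv,float)); f=210/np.tan(np.radians(p['fov_y']/2))
    K=np.array([[f,0,p['cx']],[0,f,p['cy']],[0,0,1]])
    return cv2.undistortPoints(uv[:,None],K,np.array([p['k1'],0,0,0,0]))[:,0]
def plane(n,uv,z,s=None):
    p,T=Twc(n,s); x=undist(p,uv); d=np.c_[x,np.ones(len(x))]@T[:3,:3].T
    return T[:3,3]+d*((z-T[2,3])/d[:,2])[:,None]
def cloud(n,d,s=None):
    p,T=Twc(n,s); v,u=np.mgrid[:420,:560]; x=undist(p,np.c_[u.ravel(),v.ravel()])
    P=np.c_[x,np.ones(len(x))]*d.ravel()[:,None]
    return (P@T[:3,:3].T+T[:3,3]).reshape(420,560,3)
E
python3 - <<'E'
from h import *
f=np.load('pics/top0.npz')
C=cloud('top',f['d'])
for u,v in [(137,228),(226,243),(242,182),(157,150),(185,200),(148,211),(212,227),(190,170),(120,200)]:
    print(u,v,C[v,u].round(1), plane('top',[(u,v)],24).round(1)[0])
im=f['im'][130:260,110:270]; cv2.imwrite('pics/topz.png',cv2.resize(im,None,fx=4.6,fy=4.6,interpolation=2)[:,:,::-1])
E
```

```text
137 228 [446.4 418.1  -1.4] [443.1 411.1  24. ]
226 243 [411.6 182.5   1.3] [409.3 180.4  24. ]
242 182 [571.6 144.9  11.7] [568.8 144.2  24. ]
157 150 [642.3 363.6  54.2] [651.2 370.9  24. ]
185 200 [511.5 283.5  61.4] [518.5 290.1  24. ]
148 211 [482.7 376.9  55.9] [487.9 385.   24. ]
212 227 [448.5 216.6  32.1] [449.6 217.6  24. ]
190 170 [598.7 281.1  22.6] [598.4 280.8  24. ]
120 200 [519.6 467.3   2.1] [515.5 460.5  24. ]
```

View pics/topz.png

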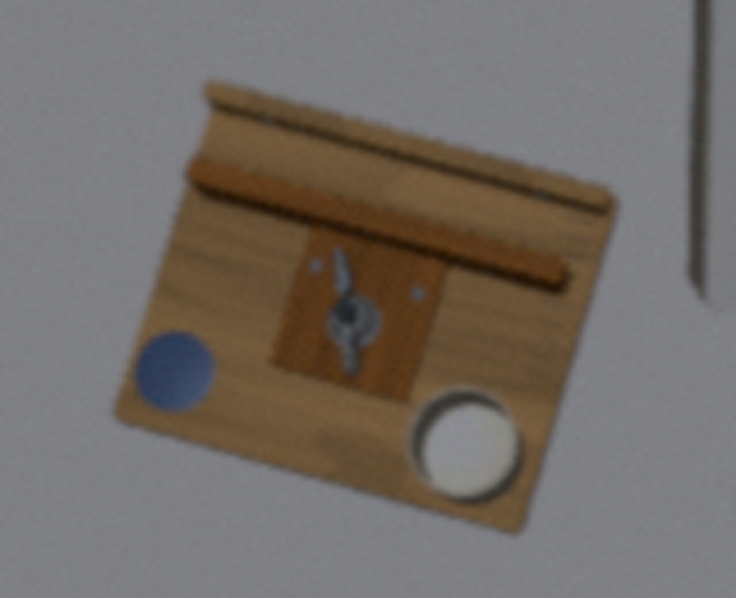

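>>> {"api": "drive_tool", "payload": {"moves": [[[0,-0.045,-0.014,0,0,0,0],[0,-0.045,-0.014,0,0,0,0],[0,-0.045,-0.014,0,0,0,0],[0,-0.045,-0.014,0,0,0,0],[0,-0.045,-0.014,0,0,0,0],[0,-0.045,-0.014,0,0,0,0],[0,-0.0145,0.047,0,0,0,0],[0,-0.0145,0.047,0,0,0,0],[0,-0.0145,0.047,0,0,0,0],[0,-0.0145,0.047,0,0,0,0],[0,-0.0145,0.047,0,0,0,0],[0,-0.0145,0.047,0,0,0,0],[0,-0.0145,0.047,0,0,0,0],[0,-0.0145,0.047,0,0,0,0],[0,-0.0145,0.047,0,0,0,0],[0,-0.0145,0.047,0,0,0,0],[0,-0.0145,0.047,0,0,0,0],[0,-0.0145,0.047,0,0,0,0],[0,-0.0145,0.047,0,0,0,0],[0,-0.0145,0.047,0,0,0,0]]]}}

```text
clock: 2.15
position: [481.4, 98.5, 215.5]
ee_rot: [-0.143, 0.99, 0.012, -0.011]
contact_force: [1.8, 0.3, -0.2]
gripper_width: 0.5
```

>>> {"api": "drive_tool", "payload": {"moves": [[[0,-0.0145,0.047,-0.005,0,0,0],[0,-0.0145,0.047,-0.005,0,0,0],[0,-0.0145,0.047,-0.005,0,0,0],[0,-0.0145,0.047,-0.005,0,0,0],[0,0,0,0,0,0,0.145],[0,0,0,0,0,0,0.145],[0,0,0,0,0,0,0.145],[0,0,0,0,0,0,0.145],[0,0,0,0,0,0,0]]]}}

```text
clock: 3.05
position: [479.9, 305.1, 236.5]
ee_rot: [0.151, 0.988, 0.007, -0.016]
contact_force: [0.2, -0.8, -0.9]
gripper_width: 0.2
```

```bash
python3 - <<'E'
from h import *
s=arm.read_state(); print(s['joints'],s['position'],R.from_quat(s['ee_rot']).as_matrix().round(3), s['contact_force'])
import pickle; pickle.dump(s,open('pics/w1.pkl','wb'))
save('wrist','w1')
E
```

```text
[ 0.8321335   0.29341104 -0.10025186 -0.03738119 -1.18375641 -2.6924198 ] [479.90961138 305.13150901 236.53549885] [[-0.954  0.299 -0.03 ]
 [ 0.299  0.954  0.019]
 [ 0.034  0.009 -0.999]] [ 0.21554538 -0.83192416 -0.90570742]
```

View pics/w1.png

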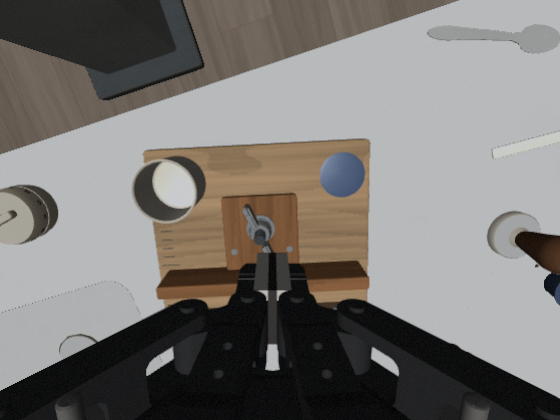

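```bash
python3 - <<'E'
from h import *
import pickle
s=pickle.load(open('pics/w1.pkl','rb'))
f=np.load('pics/w1.npz'); im=f['im']; C=cloud('wrist',f['d'],s)
z=im[125:325,130:390]; cv2.imwrite('pics/w1z.png',cv2.resize(z,None,fx=3,fy=3,interpolation=2)[:,:,::-1])
zz=cv2.resize(z,None,fx=1,fy=1)
for u,v in [(260,238),(247,210),(268,250),(147,152),(367,141),(230,180),(230,210),(200,276),(330,268),(342,175)]: print(u,v,C[v,u].round(1))
E
```

```text
260 238 [513.1 284.   78.1]
247 210 [484.9 279.9  70.8]
268 250 [529.2 286.8  71.6]
147 152 [403.9 193.6  24.8]
367 141 [462.3 416.4  24.2]
230 180 [457.9 266.7  25.2]
230 210 [486.4 258.3  38.5]
200 276 [543.2 206.   49.6]
330 268 [577.8 341.2  46.7]
342 175 [483.4 377.9  52.1]
```

View pics/w1z.png

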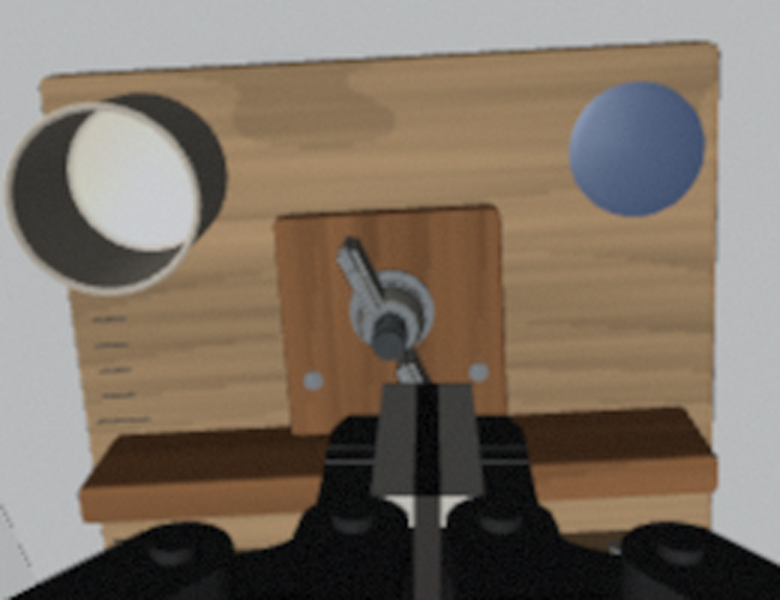

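```bash
python3 - <<'E'
from h import *
import pickle
s=pickle.load(open('pics/w1.pkl','rb'))
e=plane('wrist',[(144,150.7),(369.3,139.3)],24,s); print(e.round(1)); d=e[1]-e[0]; print(np.linalg.norm(d)); yaw=np.degrees(np.arctan2(-d[0],d[1])); print(yaw)
mid=e.mean(0)
# fence top near edge px (zoom (120,437),(688,408)) z72
g=lambda x,y:(x/3+130,y/3+125)
F=plane('wrist',[g(83,490),g(716,458),g(120,437),g(688,408)],72,s); print('fence top',F.round(1)); F0=plane('wrist',[g(120,437),g(688,408)],24,s);print(F0.round(1))
foot=plane('wrist',[g(277,217),g(497,206),g(388,211)],36,s); print('foot',foot.round(1))
nut=plane('wrist',[g(390,342)],76,s)[0]; print('nut',nut.round(1))
w=plane('wrist',[g(348,243),g(362,262),g(412,372)],68,s); print('wing',w.round(1))
a=np.radians(yaw);Rb=np.array([[np.cos(a),np.sin(a)],[-np.sin(a),np.cos(a)]])
org=mid[:2]+100*np.array([np.cos(a),np.sin(a)]); print('board org',org)
for n,P in [('F',F),('F0',F0),('foot',foot),('nut',[nut]),('w',w)]: print(n,((np.array(P)[:,:2]-org)@Rb.T).round(1))
# top view
t=lambda x,y:(x/4.6+110,y/4.6+130)
e=plane('top',[t(522,530),t(118,415)],24); print('top',e.round(1)); d=e[1]-e[0]; print(np.linalg.norm(d),np.degrees(np.arctan2(-d[0],d[1])),e.mean(0))
print('top nut',plane('top',[t(347,313)],76).round(1))
fo=plane('top',[t(275,365),t(410,400)],36); print('top foot',fo.mean(0).round(1),fo.round(1))
E
```

```text
[[401.7 190.9  24. ]
 [461.3 419.1  24. ]]
235.94545494424048
-14.630434338501416
fence top [[534.5 168.8  72. ]
 [587.6 374.1  72. ]
 [520.4 187.6  72. ]
 [567.4 369.4  72. ]]
[[536.2 166.7  24. ]
 [590.5 376.6  24. ]]
foot [[471.6 254.7  36. ]
 [491.  329.2  36. ]
 [481.2 292.4  36. ]]
nut [514.7 283.4  76. ]
wing [[481.5 279.8  68. ]
 [488.8 282.1  68. ]
 [529.3 286.1  68. ]]
board org [528.26418614 279.74144611]
F [[  34.  -105.8]
 [  33.6  106.3]
 [  15.6  -91.1]
 [  15.2   96.7]]
F0 [[  36.2 -107.4]
 [  35.7  109.4]]
foot [[-48.6 -38.6]
 [-48.6  38.4]
 [-48.7   0.3]]
nut [[-14.1   0.1]]
w [[-45.3 -11.8]
 [-38.8  -7.7]
 [ -0.6   6.4]]
top [[403.5 186.6  24. ]
 [463.3 415.9  24. ]]
236.87676754683906 -14.609344602005716 [433.38054898 301.24170524  24.        ]
top nut [[513.6 280.   76. ]]
top foot [482.2 287.9  36. ] [[491.3 326.   36. ]
 [473.1 249.9  36. ]]
```

>>> {"api": "drive_tool", "payload": {"moves": [[[0,0,0,0,0.009,-0.034,0],[0,0,0,0,0,0,-0.149],[0,0,0,0,0,0,-0.149],[0,0,0,0,0,0,-0.149],[0,0,0,0,0,0,-0.149],[0,0,0,0,0,0,-0.149],[0,0,0,0,0,0,-0.149],[0,0,0,0,0,0,-0.149],[0,0,0,0,0,0,-0.149],[0,0,0,0,0,0,-0.149],[0,0,0,0,0,0,-0.149],[0,0,0,0,0,0,-0.149],[0,0,0,0,0,0,-0.149],[0,0,0,0,0,0,-0.149],[0,0,0,0,0,0,-0.149],[0,0,0,0,0,0,-0.149],[0,0,0,0,0,0,-0.149],[0,0,0,0,0,0,-0.149],[0,0,0,0,0,0,-0.149],[0,0,0,0,0,0,-0.149]]]}}

```text
clock: 5.1
position: [478.8, 300.6, 234.0]
ee_rot: [0.958, -0.288, -0.001, 0.003]
contact_force: [-0.0, -0.2, 0.6]
gripper_width: 0.1
```

```bash
cat >> h.py <<'E'
YAW=np.radians(-14.6); ORG=np.array([529.2,278.0])
XB=np.array([np.cos(YAW),np.sin(YAW)]); YB=np.array([-np.sin(YAW),np.cos(YAW)])
def b2w(x,y): return ORG+x*XB+y*YB
def w2b(p): d=np.array(p)[:2]-ORG; return np.array([d@XB,d@YB])
def plan(x,y,z,ang):
    """board target; ang = board-frame direction (deg) of tool x"""
    s=arm.read_state(); M=R.from_quat(s['ee_rot']); a=np.radians(ang)+YAW
    tx=np.array([np.cos(a),np.sin(a),0]); tz=np.array([0,0,-1.]); T=np.c_[tx,np.cross(tz,tx),tz]
    d=M.inv().apply(np.r_[b2w(x,y),z]-s['position'])/1000
    print('t',s['clock'],'j',s['joints'].round(2),'board',w2b(s['position']).round(1),'z',s['position'][2].round(1),'F',s['contact_force'].round(1))
    print('tool shift m',d.round(4),'rotvec',(M.inv()*R.from_matrix(T)).as_rotvec().round(3))
E
python3 - <<'E'
from h import *
plan(10,65,110,0)
E
```

```text
t 5.1 j [ 0.85  0.28 -0.13 -0.   -1.16  0.14] board [-54.5   9.2] z 234.0 F [-0.  -0.2  0.6]
tool shift m [ 0.0431 -0.0744  0.1235] rotvec [ 0.005  0.002 -0.329]
```

>>> {"api": "drive_tool", "payload": {"moves": [[[0,0,0,0,0,0,-0.11],[0,0,0,0,0,0,-0.11],[0,0,0,0,0,0,-0.11],[0,0.022,-0.019,0,0,0,0],[0,0.022,-0.019,0,0,0,0],[0,0.022,-0.019,0.03,0,0,0],[0,0,0,0.04,0,0,0],[0,0,0,0.04,0,0,0],[0,0,0,0,0,0,0]]]}}

```text
clock: 6.0
position: [559.2, 341.2, 121.4]
ee_rot: [0.995, -0.104, -0.001, 0.001]
contact_force: [-1.2, -0.7, -0.3]
gripper_width: 0.3
```

```bash
python3 - <<'E'
from h import *
plan(10,65,45,0)
import pickle; s=arm.read_state(); pickle.dump(s,open('pics/w2.pkl','wb'))
save('wrist','w2'); save('side','s2')
f=np.load('pics/s2.npz')['im'][200:350,150:330]; cv2.imwrite('pics/s2z.png',cv2.resize(f,None,fx=4,fy=4,interpolation=2)[:,:,::-1])
E
```

```text
t 6.0 j [ 0.79  0.52 -0.05 -0.   -0.99  0.57] board [13.1 68.7] z 121.4 F [-1.2 -0.7 -0.3]
tool shift m [-0.0031  0.0035  0.0765] rotvec [0.002 0.001 0.046]
```

View pics/w2.png

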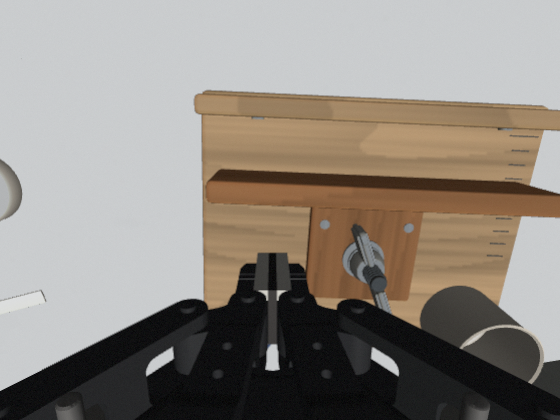

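View pics/s2z.png

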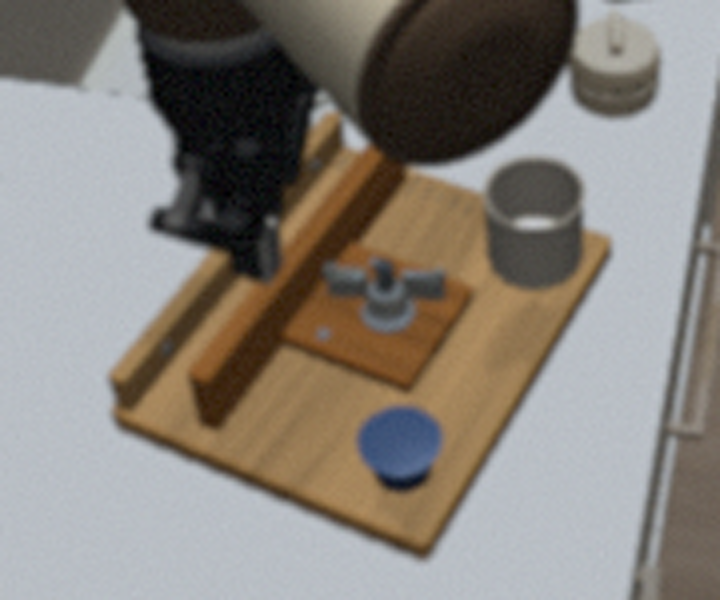

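```bash
python3 - <<'E'
from h import *
import pickle
s=pickle.load(open('pics/w2.pkl','rb'))
for uv,z in [((230,203),72),((300,205),72),((500,213),72),((209,180),72),((375,283),76),((357,228),68),((387,310),68),((205,95),54),((530,123),54),((311,298),36),((410,300),36)]:
    print(uv,z,w2b(plane('wrist',[uv],z,s)[0]).round(1))
z=np.load('pics/w2.npz')['im'][60:330,180:560]; cv2.imwrite('pics/w2z.png',cv2.resize(z,None,fx=2,fy=2,interpolation=2)[:,:,::-1])
E
```

```text
(230, 203) 72 [31.8 94.3]
(300, 205) 72 [32.4 52.8]
(500, 213) 72 [ 32.8 -67. ]
(209, 180) 72 [ 45.1 106.6]
(375, 283) 76 [-14.6   3.1]
(357, 228) 68 [18.3 16.2]
(387, 310) 68 [-38.2 -10.3]
(205, 95) 54 [ 92.5 111.9]
(530, 123) 54 [ 85.3 -85. ]
(311, 298) 36 [-50.1  35.8]
(410, 300) 36 [-48.4 -40.2]
```

View pics/w2z.png

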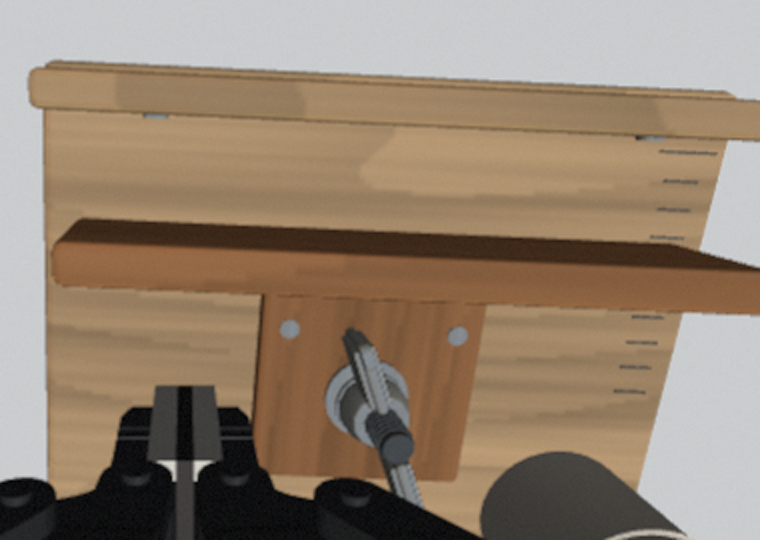

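>>> {"api": "drive_tool", "payload": {"moves": [[[0,-0.003,0.0035,0.025,0,0,0.023],[0,0,0,0.025,0,0,0.023],[0,0,0,0.02,0,0,0],[0,0,0,0.006,0,0,0],[0,0,0,0,0,0,0],[0,0.01,0,0,0,0,0]]]}}

```text
clock: 6.7
position: [576.1, 346.1, 69.9]
ee_rot: [0.992, -0.122, 0.014, -0.014]
contact_force: [-4.1, 0.7, 0.5]
gripper_width: -0.0
```

```bash
python3 -c "
from h import *
plan(59,65,45,0)"
```

```text
t 6.7 j [ 0.78  0.59 -0.09  0.01 -0.85  0.54] board [28.2 77.8] z 69.9 F [-4.1  0.7  0.5]
tool shift m [0.0301 0.0138 0.0252] rotvec [-0.03  -0.024  0.009]
```

>>> {"api": "drive_tool", "payload": {"moves": [[[0,0,0,0,0,0,0],[0,0,0,0,0,0,0]]]}}

```text
clock: 6.9
position: [578.6, 347.6, 74.3]
ee_rot: [0.992, -0.122, 0.017, -0.016]
contact_force: [0.5, -0.1, 0.3]
gripper_width: -0.3
```

```bash
python3 -c "
from h import *
plan(12,65,45,0);s=arm.read_state();print(s['joint_vel'],s['wrist_torque']); save('side','s3')
f=np.load('pics/s3.npz')['im'][200:350,150:330]; cv2.imwrite('pics/s3z.png',cv2.resize(f,None,fx=4,fy=4,interpolation=2)[:,:,::-1])"
```

```text
t 6.9 j [ 0.78  0.58 -0.09  0.01 -0.85  0.54] board [30.2 79.8] z 74.3 F [ 0.5 -0.1  0.3]
tool shift m [-0.0192  0.0157  0.0283] rotvec [-0.036 -0.029  0.01 ]
[-0.00483717 -0.01381211  0.02488165  0.00866568 -0.0052501   0.00240394] [-0.07580816  0.07828406  0.01056132]
```

View pics/s3z.png

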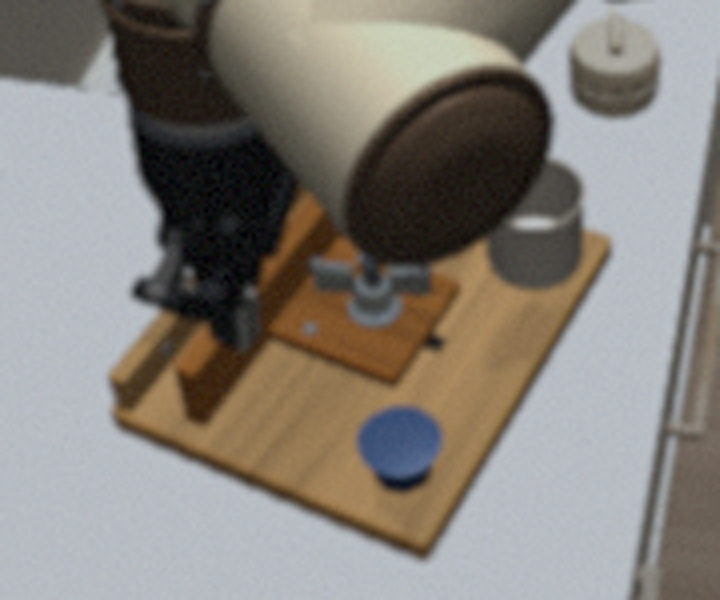

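>>> {"api": "drive_tool", "payload": {"moves": [[[0,-0.02,0.008,0,-0.036,-0.029,0.01],[0,-0.008,0.008,0,0,0,0],[0,0,0,0,0,0,0]]]}}

```text
clock: 7.25
position: [548.2, 339.5, 76.3]
ee_rot: [0.992, -0.127, 0.002, -0.002]
contact_force: [-0.4, -0.2, 0.5]
gripper_width: 0.1
```

```bash
python3 -c "
from h import *
plan(15,68,45,0)"
```

```text
t 7.25 j [ 0.81  0.55 -0.13  0.   -0.88  0.51] board [ 2.8 64.3] z 76.3 F [-0.4 -0.2  0.5]
tool shift m [ 0.0121 -0.0036  0.0314] rotvec [-0.005 -0.003  0.001]
```

>>> {"api": "drive_tool", "payload": {"moves": [[[0,0.003,-0.002,0.012,0,0,0],[0,0.003,-0.002,0.012,0,0,0],[0,0,0,0.008,0,0,0],[0,0,0,0,0,0,0]]]}}

```text
clock: 7.65
position: [556.8, 342.1, 41.8]
ee_rot: [0.992, -0.127, 0.003, -0.003]
contact_force: [0.1, -0.3, 0.5]
gripper_width: -0.2
```

```bash
python3 -c "
from h import *
plan(15,68,45,0)"
```

```text
t 7.65 j [ 0.8   0.6  -0.14  0.   -0.82  0.52] board [10.5 68.9] z 41.8 F [ 0.1 -0.3  0.5]
tool shift m [ 0.0045  0.0009 -0.0032] rotvec [-0.006 -0.005  0.001]
```

>>> {"api": "drive_tool", "payload": {"moves": [[[0,0.008,0,-0.0005,0,0,0],[0,0.008,0,0,0,0,0],[0,0.008,0,0,0,0,0],[0,0.008,0,0,0,0,0],[0,0.006,0,0,0,0,0]]]}}

```text
clock: 8.15
position: [594.3, 332.2, 41.3]
ee_rot: [0.992, -0.126, 0.001, -0.002]
contact_force: [-3.3, 1.4, 1.6]
gripper_width: 0.4
```

```bash
python3 -c "
from h import *
plan(59,68,42,0)"
```

```text
t 8.15 j [ 0.75  0.64 -0.06 -0.   -0.86  0.57] board [49.4 68.8] z 41.3 F [-3.3  1.4  1.6]
tool shift m [ 0.0096  0.0009 -0.0007] rotvec [-0.004 -0.001  0.001]
```

Pushing with ~3.5 N; on to the stop.

>>> {"api": "drive_tool", "payload": {"moves": [[[0,0.006,0,0,0,0,0],[0,0.004,0,0,0,0,0],[0,0.004,0,0,0,0,0]]]}}

```text
clock: 8.45
position: [600.3, 330.4, 41.4]
ee_rot: [0.992, -0.127, -0.007, -0.001]
contact_force: [-17.9, 6.8, 7.4]
gripper_width: -0.1
```

>>> {"api": "drive_tool", "payload": {"moves": [[[0,0.004,0,0,0,0,0],[0,0.004,0,0,0,0,0]]]}}

```text
clock: 8.65
position: [599.9, 330.4, 41.5]
ee_rot: [0.992, -0.127, -0.014, 0.001]
contact_force: [-15.6, 5.4, 6.2]
gripper_width: 0.3
```

>>> {"api": "drive_tool", "payload": {"moves": [[[0,0.004,0,0,0,0,0],[0,0.004,0,0,0,0,0]]]}}

```text
clock: 8.85
position: [599.5, 330.3, 41.7]
ee_rot: [0.992, -0.126, -0.022, 0.003]
contact_force: [-16.1, 6.5, 7.1]
gripper_width: -0.1
```

>>> {"api": "drive_tool", "payload": {"moves": [[[0,-0.012,0,0,0,0,0],[0,-0.012,0,0,0,0,0],[0,0,0,-0.04,0,0,0],[0,0,0,-0.045,0,0,0],[0,-0.02,0,-0.04,0,0,0],[0,-0.02,0,0,0,0,0],[0,0,0,0,0,0,0]]]}}

```text
clock: 9.55
position: [544.3, 345.7, 174.7]
ee_rot: [0.992, -0.126, -0.017, 0.002]
contact_force: [0.1, 0.5, -1.3]
gripper_width: -0.1
```

```bash
python3 - <<'E'
from h import *
plan(0,40,150,0)
import pickle; s=arm.read_state(); pickle.dump(s,open('pics/w4.pkl','wb'))
save('wrist','w4'); save('side','s4')
f=np.load('pics/s4.npz')['im'][200:350,150:330]; cv2.imwrite('pics/s4z.png',cv2.resize(f,None,fx=4,fy=4,interpolation=2)[:,:,::-1])
E
```

```text
t 9.55 j [ 0.8   0.47  0.01 -0.03 -1.13  0.52] board [-2.4 69.4] z 174.7 F [ 0.1  0.5 -1.3]
tool shift m [0.0032 0.0291 0.0249] rotvec [0.009 0.033 0.002]
```

View pics/w4.png

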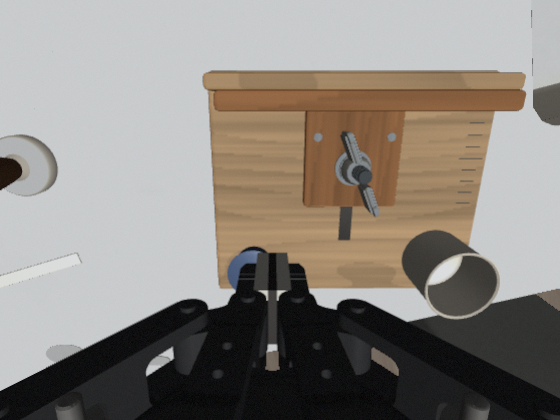

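View pics/s4z.png

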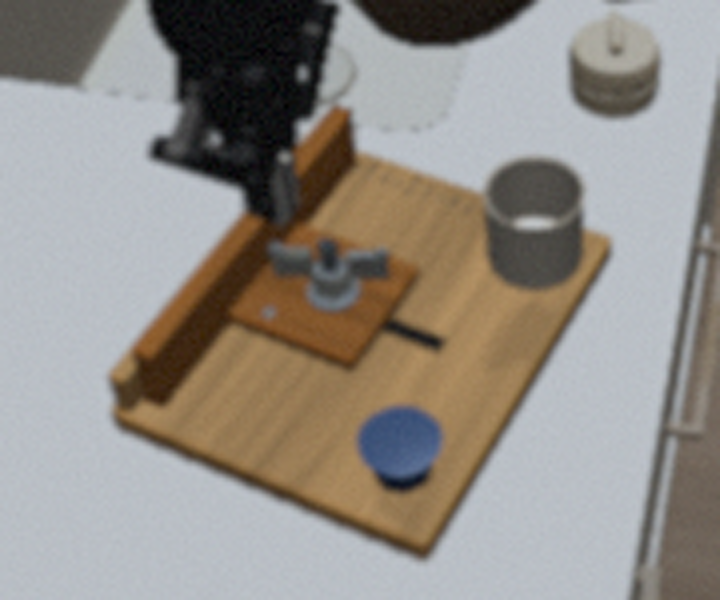

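```bash
python3 - <<'E'
from h import *
import pickle
s=pickle.load(open('pics/w4.pkl','rb'))
z=np.load('pics/w4.npz')['im'][110:240,290:420]; cv2.imwrite('pics/w4z.png',cv2.resize(z,None,fx=4.5,fy=4.5,interpolation=2)[:,:,::-1])
for n,uv,z in [('bolt',(362,176),76),('w far',(349,134),68),('w near',(375,212),68),('foot',(303,206),36),('foot',(397,206),36),('fence face top',(217,109),72),('',(525,109),72),('board near',(217,290),24),('',(470,290),24)]:
    print(n,w2b(plane('wrist',[uv],z,s)[0]).round(1))
E
```

```text
bolt [21.8  3. ]
w far [51.  12.7]
w near [ -8.3 -11.8]
foot [-13.1  40.9]
foot [-13.2 -41.2]
fence face top [ 68.2 106.5]
 [  68.3 -108.2]
board near [-102.9  121.8]
 [-104.1 -128.5]
```

View pics/w4z.png

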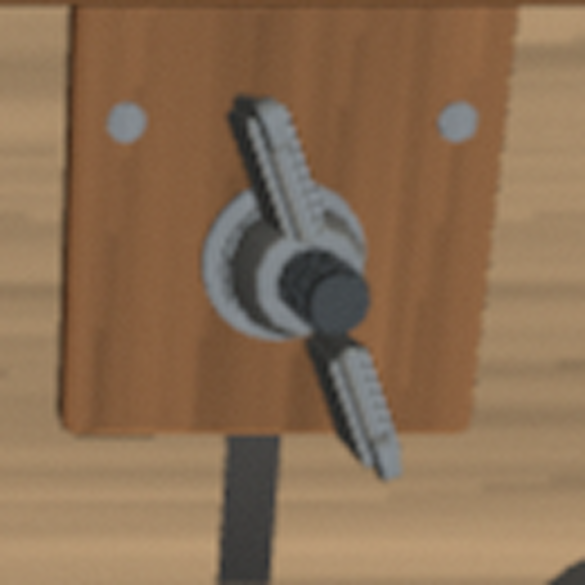

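>>> {"api": "drive_tool", "payload": {"moves": [[[0,0.004,0.03,0,0.009,0.033,0],[0,0.004,0.03,0.01,0,0,0],[0,0.003,0.03,0.015,0,0,0],[0,0,0.015,0.015,0,0,0],[0,0,0,0,0,0,-0.13],[0,0,0,0,0,0,-0.13],[0,0,0,0,0,0,-0.12],[0,0,0,0,0,0,0]]]}}

```text
clock: 10.45
position: [533.3, 231.2, 124.3]
ee_rot: [0.998, 0.067, -0.002, 0.005]
contact_force: [-0.3, 0.0, -0.3]
gripper_width: 0.2
```

```bash
cat >> h.py <<'E'
N=np.array([22.5,0.])
def P(phi,v,u=26):
    a=np.radians(phi); c,s_=np.cos(a),np.sin(a)
    return N+u*np.array([c,s_])+v*np.array([-s_,c])
def wingplan(phi,v,z,u=26):
    p=P(phi,v,u); plan(p[0],p[1],z,phi-180)
    s=arm.read_state(); tx=R.from_quat(s['ee_rot']).as_matrix()[:2,0]; a=np.arctan2(tx[1],tx[0])-YAW+np.pi
    q=w2b(s['position'])-N; print('tool wing-angle',np.degrees(a)%360,'u,v now at that angle',(q@[np.cos(a),np.sin(a)]).round(1),(q@[-np.sin(a),np.cos(a)]).round(1))
E
python3 -c "
from h import *
wingplan(202,28,50)"
```

```text
t 10.45 j [ 0.69  0.41 -0.24  0.01 -0.92  1.01] board [ 15.8 -44.2] z 124.3 F [-0.3  0.  -0.3]
tool shift m [-0.0028 -0.0113  0.0742] rotvec [0.01  0.004 0.006]
tool wing-angle 202.3312697326341 u,v now at that angle 23.0 38.4
```

>>> {"api": "drive_tool", "payload": {"moves": [[[0,-0.001,-0.002,0.018,0,0,0],[0,-0.001,-0.001,0.018,0,0,0],[0,-0.001,-0.001,0.016,0,0,0],[0,0,0,0.012,0,0,0],[0,0,0,0.005,0,0,0],[0,0,0,0,0,0,0]]]}}

```text
clock: 11.05
position: [532.3, 232.3, 50.0]
ee_rot: [0.998, 0.06, -0.002, 0.006]
contact_force: [1.0, 0.2, 0.5]
gripper_width: -0.1
```

```bash
python3 -c "
from h import *
wingplan(202,20,50)
save('wrist','w5'); save('side','s5')
f=np.load('pics/s5.npz')['im'][200:350,150:330]; cv2.imwrite('pics/s5z.png',cv2.resize(f,None,fx=4,fy=4,interpolation=2)[:,:,::-1])"
```

```text
t 11.05 j [ 0.69  0.5  -0.32  0.01 -0.76  0.99] board [ 14.5 -43.5] z 50.0 F [1.  0.2 0.5]
tool shift m [-0.0025 -0.0173 -0.0002] rotvec [ 0.013  0.005 -0.01 ]
tool wing-angle 201.43076904592598 u,v now at that angle 23.3 37.5
```

View pics/w5.png

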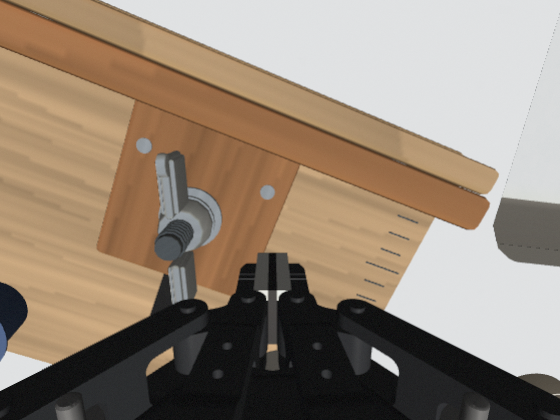

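View pics/s5z.png

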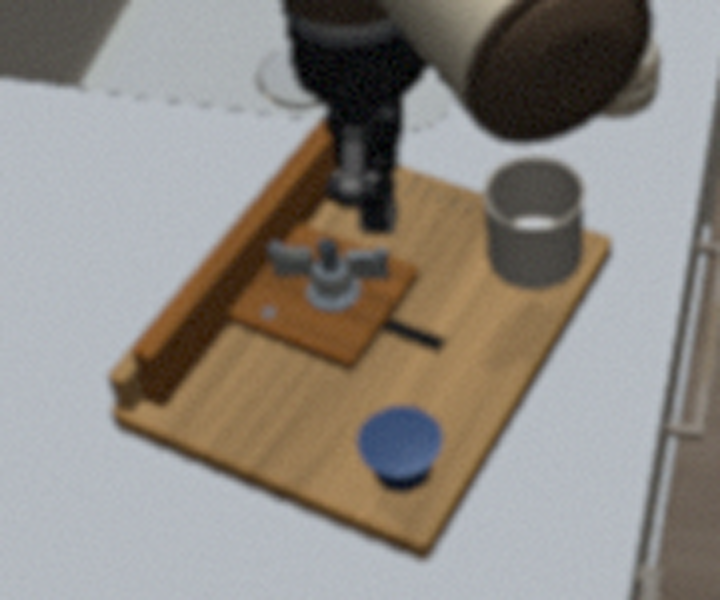

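>>> {"api": "drive_tool", "payload": {"moves": [[[0,-0.0015,-0.008,0,0,0,0],[0,-0.001,-0.006,0,0,0,0],[0,0,-0.003,0,0,0,0],[0,0,0,0,0,0,0]]]}}

```text
clock: 11.55
position: [529.3, 252.1, 53.5]
ee_rot: [0.998, 0.06, 0.001, 0.004]
contact_force: [0.1, -0.6, 0.3]
gripper_width: 0.2
```

```bash
python3 -c "
from h import *
wingplan(202,18,50)"
```

```text
t 11.55 j [ 0.72  0.5  -0.31  0.01 -0.76  0.96] board [  6.6 -25. ] z 53.5 F [ 0.1 -0.6  0.3]
tool shift m [-0.0019  0.0008  0.0035] rotvec [ 0.009 -0.002 -0.009]
tool wing-angle 201.47159059695534 u,v now at that angle 23.9 17.4
```

>>> {"api": "drive_tool", "payload": {"moves": [[[0,-0.0019,-0.0049,0.003,0,0,0.13],[0,-0.0019,-0.0034,0,0,0,0.13],[0,-0.0019,-0.0034,0,0,0,0.13],[0,-0.0019,-0.0034,0,0,0,0.13],[0,0,0,0,0,0,0]]]}}

```text
clock: 12.05
position: [521.6, 267.0, 50.9]
ee_rot: [0.978, -0.208, 0.002, 0.005]
contact_force: [0.4, 1.0, 0.3]
gripper_width: 0.0
```

```bash
python3 -c "
from h import *
wingplan(172,16,50)
save('side','s6');save('wrist','w6')
f=np.load('pics/s6.npz')['im'][200:350,150:330]; cv2.imwrite('pics/s6z.png',cv2.resize(f,None,fx=4,fy=4,interpolation=2)[:,:,::-1])"
```

```text
t 12.05 j [ 0.75  0.51 -0.31  0.01 -0.76  0.39] board [ -4.6 -12.6] z 50.9 F [0.4 1.  0.3]
tool shift m [-0.0009 -0.0002  0.0009] rotvec [ 0.01  -0.006 -0.025]
tool wing-angle 170.5572102072157 u,v now at that angle 24.7 16.9
```

View pics/s6z.png

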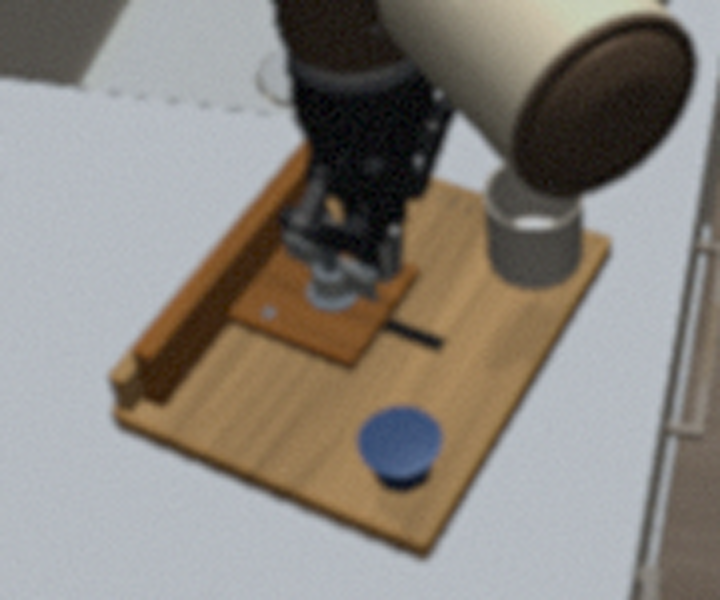

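View pics/w6.png

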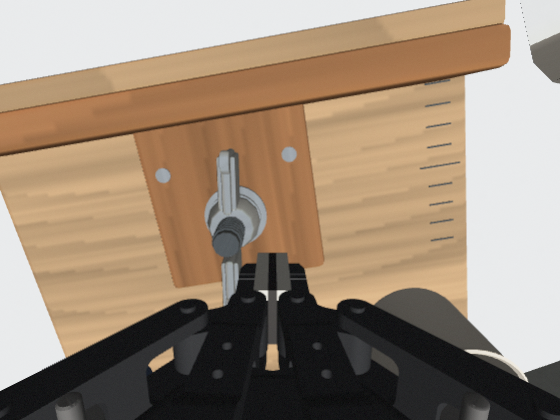

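>>> {"api": "drive_tool", "payload": {"moves": [[[0,-0.0022,-0.0037,0,0,0,0.13],[0,-0.0019,-0.0034,0,0,0,0.13],[0,-0.0019,-0.0034,0,0,0,0.13],[0,-0.0019,-0.0034,0,0,0,0.13],[0,-0.0019,-0.0034,0,0,0,0.13],[0,-0.0019,-0.0034,0,0,0,0.13],[0,0,0,0,0,0,0]]]}}

```text
clock: 12.85
position: [524.0, 287.2, 50.1]
ee_rot: [0.822, -0.57, 0.002, 0.008]
contact_force: [1.5, -0.1, -0.9]
gripper_width: -0.0
```

```bash
python3 -c "
from h import *
wingplan(126,16,50)"
```

```text
t 12.85 j [ 0.78  0.53 -0.27  0.01 -0.79 -0.42] board [-7.4  7.5] z 50.1 F [ 1.5 -0.1 -0.9]
tool shift m [-0.0024 -0.0037  0.    ] rotvec [ 0.01  -0.012 -0.016]
tool wing-angle 125.08709230899214 u,v now at that angle 23.3 20.1
```

>>> {"api": "drive_tool", "payload": {"moves": [[[0,-0.002,-0.005,0,0,0,0],[0,-0.0021,-0.0041,0,0,0,0.13],[0,-0.002,-0.004,0,0,0,0.13],[0,-0.002,-0.004,0,0,0,0.13],[0,-0.002,-0.004,0,0,0,0.13],[0,-0.002,-0.004,0,0,0,0.13],[0,0,0,0,0,0,0]]]}}

```text
clock: 13.55
position: [544.4, 299.9, 48.5]
ee_rot: [-0.595, 0.804, -0.004, -0.012]
contact_force: [-1.0, -0.6, 0.3]
gripper_width: 0.0
```

```bash
python3 -c "
from h import *
wingplan(88,16,50)
save('wrist','w7')"
```

```text
t 13.55 j [ 0.77  0.57 -0.2   0.01 -0.83 -1.07] board [ 9.2 25. ] z 48.5 F [-1.  -0.6  0.3]
tool shift m [-0.0014  0.0019 -0.0015] rotvec [ 0.008 -0.024 -0.007]
tool wing-angle 87.62535516514421 u,v now at that angle 24.5 14.3
```

View pics/w7.png

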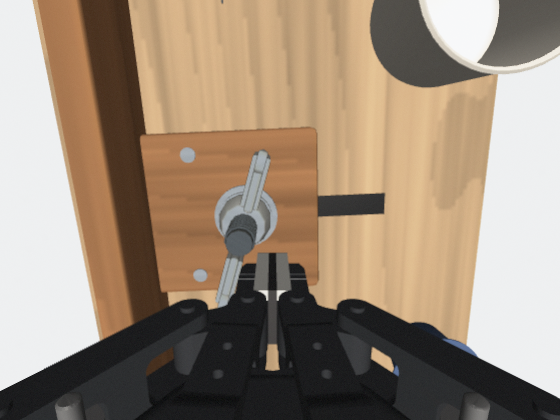

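>>> {"api": "drive_tool", "payload": {"moves": [[[0,-0.002,-0.0037,-0.001,0,0,0.13],[0,-0.0018,-0.0036,-0.001,0,0,0.13],[0,-0.0018,-0.0036,0,0,0,0.13],[0,-0.0018,-0.0036,0,0,0,0.13],[0,-0.0018,-0.0036,0,0,0,0.13],[0,-0.0018,-0.0036,0,0,0,0.13],[0,0,0,0,0,0,0]]]}}

```text
clock: 14.3
position: [565.7, 297.1, 48.9]
ee_rot: [-0.246, 0.969, -0.007, -0.011]
contact_force: [0.4, -0.2, -0.6]
gripper_width: 0.1
```

```bash
python3 -c "
from h import *
wingplan(43,15,50)
save('wrist','w8')"
```

```text
t 14.3 j [ 0.74  0.59 -0.15  0.   -0.86 -1.81] board [30.5 27.7] z 48.9 F [ 0.4 -0.2 -0.6]
tool shift m [-0.0012  0.0002 -0.0012] rotvec [-0.008 -0.025  0.001]
tool wing-angle 43.0639843523705 u,v now at that angle 24.8 14.8
```

View pics/w8.png

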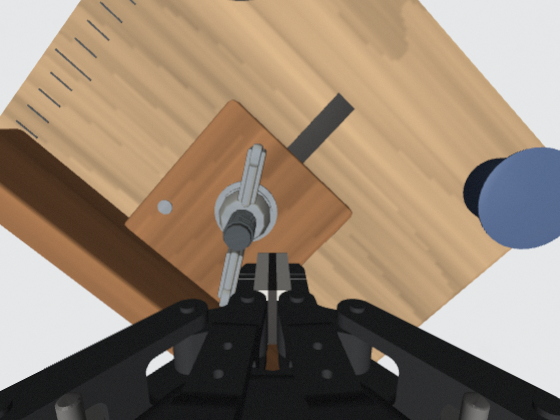

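>>> {"api": "drive_tool", "payload": {"moves": [[[0,0,0.008,0,0,0,0],[0,0,0.004,-0.02,0,0,0],[0,0,0,-0.04,0,0,-0.149],[0,0,0,-0.03,0,0,-0.149],[0,0,0,0,0,0,-0.149],[0,0,0,0,0,0,-0.149],[0,0,0,0,0,0,-0.149],[0,0,0,0,0,0,-0.149],[0,0,0,0,0,0,-0.149],[0,0,0,0,0,0,-0.149],[0,0,0,0,0,0,-0.149],[0,0,0,0,0,0,-0.149],[0,0,0,0,0,0,-0.149],[0,0,0,0,0,0,-0.149],[0,0,0,0,0,0,-0.149],[0,0,0,0,0,0,-0.149],[0,0,0,0,0,0,-0.149],[0,0,0,0,0,0,-0.149],[0,0,0,0,0,0,-0.149],[0,0,0,0,0,0,-0.149]]]}}

```text
clock: 16.35
position: [557.6, 321.1, 147.3]
ee_rot: [0.999, 0.035, -0.003, 0.007]
contact_force: [0.2, -0.1, 0.4]
gripper_width: -0.1
```

```bash
python3 -c "
from h import *
wingplan(220,34,110)
save('wrist','w9')"
```

```text
t 16.35 j [ 0.78  0.49 -0.05  0.01 -1.05  0.86] board [16.6 48.9] z 147.3 F [ 0.2 -0.1  0.4]
tool shift m [-0.0216  0.0889  0.0386] rotvec [ 0.012  0.009 -0.373]
tool wing-angle 198.60140204669884 u,v now at that angle -10.0 -48.2
```

View pics/w9.png

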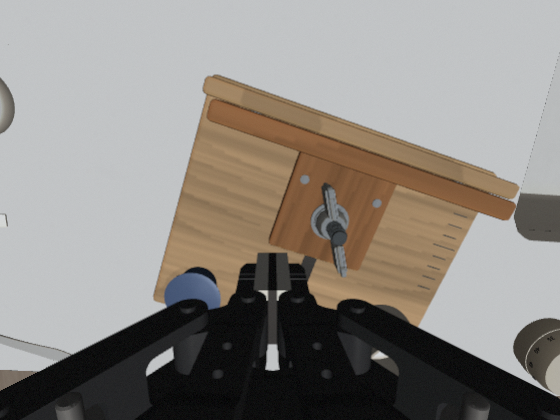

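```bash
python3 - <<'E'
from h import *
s=arm.read_state()
print(w2b(plane('wrist',[(337,236)],76,s)[0]),w2b(plane('wrist',[(327,187)],66,s)[0]),w2b(plane('wrist',[(343,272)],66,s)[0]))
q=w2b(plane('wrist',[(327,187)],66,s)[0])-w2b(plane('wrist',[(343,272)],66,s)[0]); print(np.degrees(np.arctan2(q[1],q[0])))
E
```

```text
[22.01227161  2.8429349 ] [50.0932544  19.33151041] [ -5.66642667 -15.19073689]
31.76271106084041
```

>>> {"api": "drive_tool", "payload": {"moves": [[[0,0,0,0,0.012,0.009,-0.145],[0,0,0,0,0,0,-0.14],[0,-0.0165,0.026,0,0,0,0],[0,-0.0165,0.026,0.01,0,0,0],[0,-0.0165,0.026,0.02,0,0,0],[0,0,0,0,0,0,0]]]}}

```text
clock: 17.0
position: [537.5, 231.9, 117.3]
ee_rot: [0.983, 0.182, 0.003, -0.001]
contact_force: [-0.1, -0.7, -0.0]
gripper_width: 0.1
```

```bash
python3 -c "
from h import *
wingplan(215,34,50)"
```

```text
t 17.0 j [ 0.68  0.42 -0.25  0.   -0.9   1.25] board [ 19.7 -42.5] z 117.3 F [-0.1 -0.7 -0. ]
tool shift m [0.0003 0.0008 0.0673] rotvec [-0.    -0.006  0.011]
tool wing-angle 215.62807341660036 u,v now at that angle 27.0 32.9
```

>>> {"api": "drive_tool", "payload": {"moves": [[[0,0,0.001,0.018,0,0,0],[0,0,0,0.018,0,0,0],[0,0,0,0.014,0,0,0],[0,0,0,0.008,0,0,0],[0,0,0,0,0,0,0],[0,0,-0.007,0,0,0,0],[0,0,-0.006,0,0,0,0],[0,0,0,0,0,0,0]]]}}

```text
clock: 17.8
position: [536.5, 248.8, 62.5]
ee_rot: [0.983, 0.184, 0.008, -0.002]
contact_force: [-1.1, 0.1, -0.4]
gripper_width: -0.2
```

```bash
python3 -c "
from h import *
wingplan(213,14,49)"
```

```text
t 17.8 j [ 0.71  0.49 -0.3   0.01 -0.76  1.23] board [ 14.4 -26.4] z 62.5 F [-1.1  0.1 -0.4]
tool shift m [-0.0049 -0.0039  0.0134] rotvec [-0.002 -0.017  0.049]
tool wing-angle 215.80183781359847 u,v now at that angle 22.0 16.7
```

>>> {"api": "drive_tool", "payload": {"moves": [[[0,-0.002,0.002,0.006,0,0.0,0.02],[0,-0.002,0.001,0.005,0,0,0.02],[0,0,0,0.001,0,0,0],[0,0,-0.001,0,0,0,0]]]}}

```text
clock: 18.2
position: [533.6, 245.9, 50.4]
ee_rot: [0.987, 0.163, 0.009, -0.003]
contact_force: [0.1, -1.1, -0.3]
gripper_width: 0.2
```

```bash
python3 -c "
from h import *
wingplan(213,14,49)"
```

```text
t 18.2 j [ 0.71  0.5  -0.32  0.01 -0.73  1.18] board [ 12.4 -30. ] z 50.4 F [ 0.1 -1.1 -0.3]
tool shift m [-0.0012 -0.0056  0.0014] rotvec [-0.003 -0.019  0.006]
tool wing-angle 213.32456504111605 u,v now at that angle 25.0 19.5
```

>>> {"api": "drive_tool", "payload": {"moves": [[[0,-0.001,-0.005,0,0,-0.01,0],[0,-0.0018,-0.0036,0,0,0,0.13],[0,-0.0018,-0.0036,0,0,0,0.13],[0,0,0,0,0,0,0]]]}}

```text
clock: 18.6
position: [525.2, 255.9, 50.1]
ee_rot: [1.0, 0.029, 0.002, -0.001]
contact_force: [-0.2, 0.4, -0.7]
gripper_width: 0.1
```

```bash
python3 -c "
from h import *
wingplan(198,14,49)
save('wrist','w10')"
```

```text
t 18.6 j [ 0.73  0.5  -0.32  0.   -0.75  0.9 ] board [  1.7 -22.4] z 50.1 F [-0.2  0.4 -0.7]
tool shift m [ 0.0007 -0.0009  0.0011] rotvec [-0.003 -0.005 -0.002]
tool wing-angle 197.8795695516057 u,v now at that angle 26.7 14.9
```

View pics/w10.png

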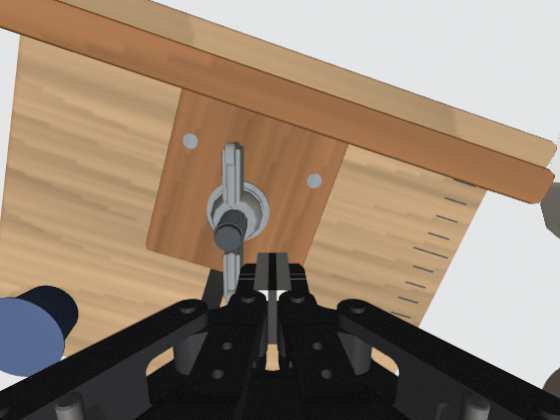

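Wing now at about 198°, touching the finger and still free. On, two rows at a time.

>>> {"api": "drive_tool", "payload": {"moves": [[[0,-0.0015,-0.0036,0,0,0,0.13],[0,-0.0015,-0.0036,0,0,0,0.1]]]}}

```text
clock: 18.85
position: [521.7, 262.1, 49.9]
ee_rot: [0.996, -0.087, 0.001, -0.001]
contact_force: [0.0, -1.7, -0.6]
gripper_width: -0.1
```

>>> {"api": "drive_tool", "payload": {"moves": [[[0,-0.0015,-0.0036,0,0,0,0.1],[0,-0.0015,-0.0036,0,0,0,0.1]]]}}

```text
clock: 19.05
position: [520.0, 268.9, 49.6]
ee_rot: [0.982, -0.187, 0.0, 0.0]
contact_force: [0.3, -1.7, -0.3]
gripper_width: 0.3
```

```bash
python3 -c "
from h import *
wingplan(172,14,49)"
```

```text
t 19.05 j [ 0.75  0.51 -0.31  0.   -0.75  0.44] board [ -6.6 -11.2] z 49.6 F [ 0.3 -1.7 -0.3]
tool shift m [ 0.0013 -0.0011  0.0006] rotvec [ 0.    -0.001  0.017]
tool wing-angle 172.99998832960583 u,v now at that angle 27.5 14.6
```

>>> {"api": "drive_tool", "payload": {"moves": [[[0,-0.001,-0.0036,0,0,0,0.1],[0,-0.001,-0.0036,0,0,0,0.1]]]}}

```text
clock: 19.25
position: [519.3, 274.3, 49.1]
ee_rot: [0.958, -0.286, -0.002, 0.003]
contact_force: [-3.5, -4.4, 3.8]
gripper_width: -0.4
```

>>> {"api": "drive_tool", "payload": {"moves": [[[0,-0.001,-0.0036,0,0,0,0.1],[0,-0.001,-0.0036,0,0,0,0.05]]]}}

```text
clock: 19.45
position: [517.2, 275.7, 48.6]
ee_rot: [0.933, -0.358, -0.005, 0.011]
contact_force: [-4.1, -6.7, 7.0]
gripper_width: 0.1
```

```bash
python3 -c "
from h import *
wingplan(160,14,49)
save('wrist','w11')"
```

```text
t 19.45 j [ 0.77  0.52 -0.29  0.   -0.79  0.07] board [-11.   -5.3] z 48.6 F [-4.1 -6.7  7. ]
tool shift m [ 0.0033 -0.0029 -0.0005] rotvec [ 0.025  0.003 -0.129]
tool wing-angle 152.58292701584915 u,v now at that angle 27.3 20.1
```

View pics/w11.png

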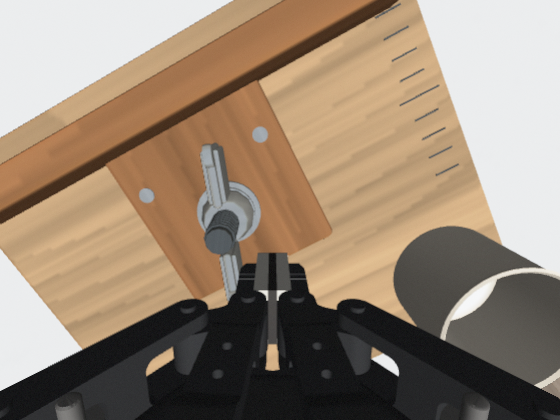

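>>> {"api": "drive_tool", "payload": {"moves": [[[0,0,0.006,-0.002,0.025,0,0],[0,0,0.004,0,0,0,-0.1],[0,0,0,0,0,0,-0.1],[0,0,0,0,0,0,0]]]}}

```text
clock: 19.9
position: [510.2, 267.2, 51.2]
ee_rot: [0.967, -0.256, -0.001, 0.0]
contact_force: [-0.8, -0.0, -0.5]
gripper_width: -0.2
```

```bash
python3 -c "
from h import *
wingplan(163,14,49)
save('wrist','w12')"
```

```text
t 19.9 j [ 0.76  0.49 -0.33 -0.   -0.75  0.29] board [-15.6 -15.2] z 51.2 F [-0.8 -0.  -0.5]
tool shift m [ 0.0064 -0.0115  0.0022] rotvec [0.001 0.002 0.034]
tool wing-angle 164.95280850602543 u,v now at that angle 32.9 24.6
```

View pics/w12.png

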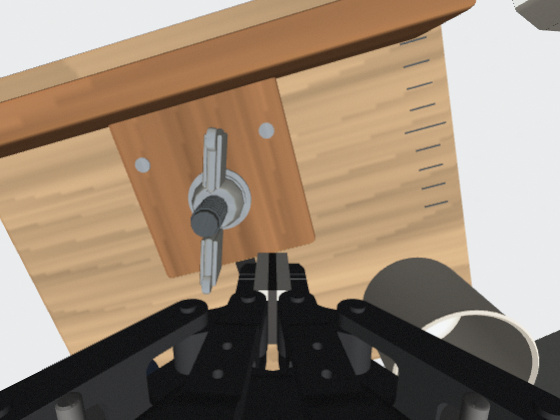

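```bash
cat >> h.py <<'E'
def wang(a,b,z=64):
    s=arm.read_state(); q=[w2b(plane('wrist',[p],z,s)[0]) for p in (a,b)]; d=q[0]-q[1]; print('wing',q,np.degrees(np.arctan2(d[1],d[0])))
E
python3 -c "
from h import *
wang((213,133),(207,287))"
```

```text
wing [array([ 51.51197137, -10.07258   ]), array([-9.55653786, 12.44831708])] -20.243008738162896
```

>>> {"api": "drive_tool", "payload": {"moves": [[[0,0.004,-0.007,0.001,0,0,0.02],[0,0.002,-0.005,0,0,0,0],[0,0,-0.003,0,0,0,0]]]}}

```text
clock: 20.25
position: [520.2, 274.0, 49.4]
ee_rot: [0.963, -0.269, -0.005, 0.006]
contact_force: [-4.5, -8.6, 8.5]
gripper_width: -0.2
```

```bash
python3 -c "
from h import *
wingplan(163,14,49)"
```

```text
t 20.25 j [ 0.76  0.52 -0.29 -0.   -0.78  0.27] board [-7.7 -6.2] z 49.4 F [-4.5 -8.6  8.5]
tool shift m [ 0.0011 -0.0007  0.0004] rotvec [0.014 0.006 0.007]
tool wing-angle 163.417726442161 u,v now at that angle 27.2 14.5
```

>>> {"api": "drive_tool", "payload": {"moves": [[[0,0,-0.006,-0.002,0,0,0],[0,0,-0.006,-0.002,0,0,0]]]}}

```text
clock: 20.45
position: [519.8, 274.1, 50.2]
ee_rot: [0.962, -0.271, -0.012, 0.019]
contact_force: [-2.7, -11.6, 1.5]
gripper_width: -0.1
```

```bash
python3 -c "
from h import *
wingplan(163,14,49)
save('wrist','w13');save('side','s13')
f=np.load('pics/s13.npz')['im'][200:350,150:330]; cv2.imwrite('pics/s13z.png',cv2.resize(f,None,fx=4,fy=4,interpolation=2)[:,:,::-1])"
```

```text
t 20.45 j [ 0.76  0.53 -0.27 -0.   -0.82  0.26] board [-8.1 -6.2] z 50.2 F [ -2.7 -11.6   1.5]
tool shift m [ 0.0015 -0.0009  0.0012] rotvec [0.044 0.013 0.002]
tool wing-angle 163.1142986643927 u,v now at that angle 27.5 14.8
```

View pics/w13.png

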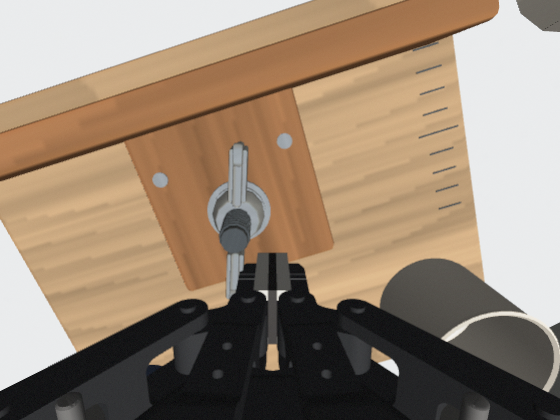

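View pics/s13z.png

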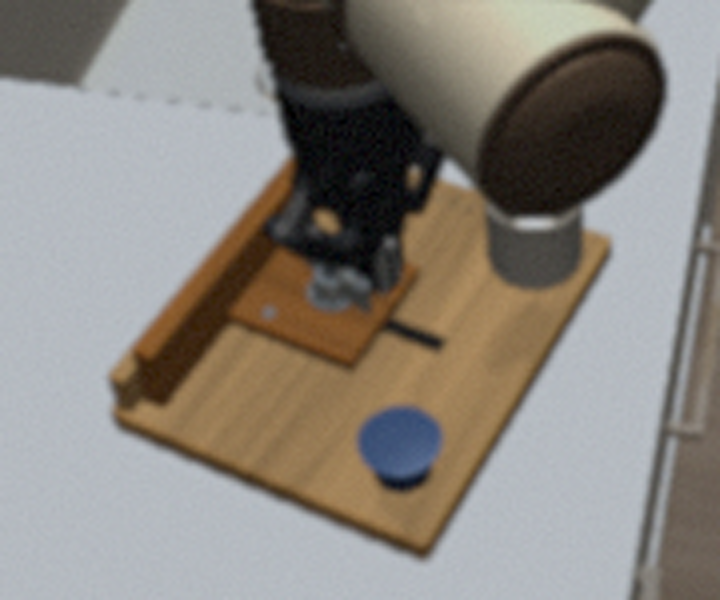

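>>> {"api": "drive_tool", "payload": {"moves": [[[0,0,0.006,0,0.044,0.01,0],[0,0,0.005,-0.003,0,0,0],[0,-0.002,0,-0.005,0,0,0],[0,0,0,0,0,0,0]]]}}

```text
clock: 20.95
position: [513.7, 265.3, 58.1]
ee_rot: [0.962, -0.272, -0.002, 0.001]
contact_force: [-0.0, 0.0, 0.4]
gripper_width: 0.2
```

```bash
python3 -c "
from h import *
wingplan(162,14,57)
save('wrist','w14')"
```

```text
t 20.95 j [ 0.76  0.49 -0.32 -0.   -0.77  0.27] board [-11.8 -16.2] z 58.1 F [-0.   0.   0.4]
tool shift m [ 0.0018 -0.012   0.001 ] rotvec [0.002 0.003 0.017]
tool wing-angle 162.99686363841255 u,v now at that angle 28.1 25.6
```

View pics/w14.png

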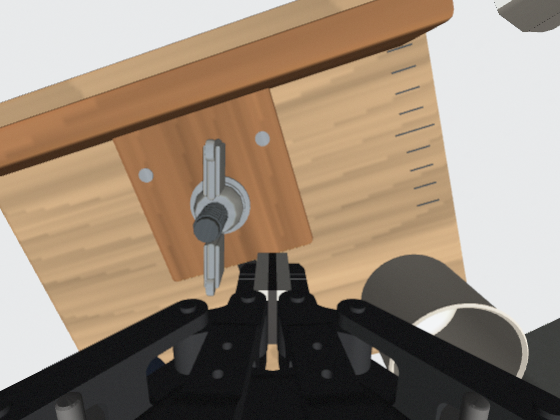

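```bash
python3 -c "
from h import *
wang((210,145),(209,288))"
```

```text
wing [array([51.35629874, -9.39469048]), array([-8.65925389, 12.87660347])] -20.359489211498037
```

>>> {"api": "drive_tool", "payload": {"moves": [[[0,0.001,-0.006,0,0,0,0],[0,0.001,-0.005,0,0,0,0],[0,0,-0.004,0,0,0,0],[0,0,-0.004,0,0,0,0]]]}}

```text
clock: 21.4
position: [522.7, 277.0, 57.3]
ee_rot: [0.962, -0.272, -0.006, 0.009]
contact_force: [-5.2, -10.0, 9.5]
gripper_width: 0.1
```

```bash
python3 -c "
from h import *
wingplan(162,14,57)"
```

```text
t 21.4 j [ 0.76  0.51 -0.27 -0.   -0.81  0.26] board [-6.  -2.7] z 57.3 F [ -5.2 -10.    9.5]
tool shift m [0.0003 0.0027 0.0003] rotvec [0.02  0.006 0.017]
tool wing-angle 162.99384143364884 u,v now at that angle 26.5 10.9
```

>>> {"api": "drive_tool", "payload": {"moves": [[[0,0,0.008,0,0.02,0,0],[0,0,0.008,0,0,0,0],[0,0,0,-0.03,0,0,0],[0,0,0,-0.04,0,0,0],[0,-0.03,0,-0.04,0,0,0],[0,-0.03,0,-0.03,0,0,0],[0,-0.02,0,0,0,0,0],[0,0,0,0,0,0,0],[0,0,0,0,0,0,0]]]}}

```text
clock: 22.3
position: [446.1, 307.1, 202.6]
ee_rot: [0.962, -0.273, -0.003, -0.002]
contact_force: [0.9, -1.3, -0.8]
gripper_width: -0.1
```

```bash
python3 - <<'E'
from h import *
plan(0,0,200,0)
im,d=save('wrist','w15'); save('side','s15'); s=arm.read_state()
f=np.load('pics/s15.npz')['im'][180:350,150:330]; cv2.imwrite('pics/s15z.png',cv2.resize(f,None,fx=3.5,fy=3.5,interpolation=2)[:,:,::-1])
C=cloud('wrist',d,s); b=(C[...,:2]-ORG)@np.c_[XB,YB]-N; r=np.hypot(b[...,0],b[...,1])
m=(r>20)&(r<33)&(C[...,2]>50)&(C[...,2]<90); q=b[m]
print(m.sum(),'wing top z',np.percentile(C[...,2][m],[50,90,98]))
_,_,V=np.linalg.svd(q-q.mean(0)); print(q.mean(0),np.degrees(np.arctan2(V[0,1],V[0,0])))
E
```

```text
t 22.3 j [ 0.9   0.27 -0.24 -0.01 -1.06  0.12] board [-87.8   7.2] z 202.6 F [ 0.9 -1.3 -0.8]
tool shift m [ 0.0861 -0.0188  0.002 ] rotvec [-0.004  0.007 -0.298]
353 wing top z [64.73380164 68.57054813 69.32069266]
[ 0.3642292  -1.24272917] 161.25923575272938
```

View pics/w15.png

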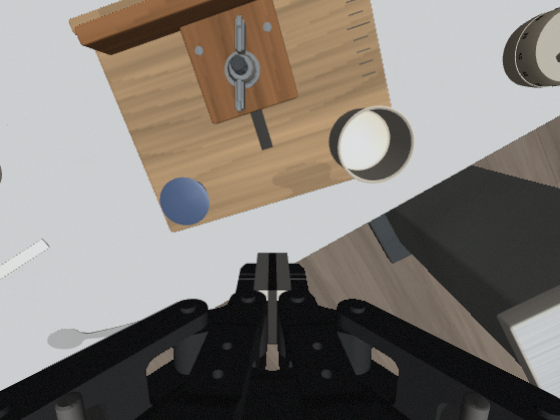

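View pics/s15z.png

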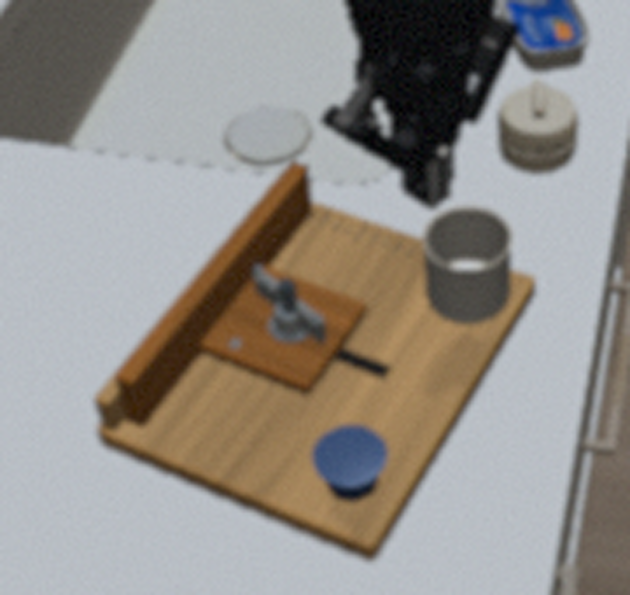

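```bash
python3 -c "
from h import *
print(arm.job_done())"
```

```text
the job is handed in; nothing more can be done
None
```

I pushed the fence back against the stop rail with the shut fingertips. I then tightened the wing nut in two clockwise strokes, one on each wing, without gripping or lifting anything, and handed the job in at about 22 s.

**Fence:** it stopped dead at about 18 N. The last pictures show its back flat on the rail.

**Nut:** it would not turn any further under two more separate pushes of 11–12 N, about ten times its turning friction. The wings lie about 19–20° (0.34 rad) from the board's x axis, within the 0.4 rad given. The wing tops measure about 69 mm high, which matches the fully tight height.

**Cup and pod:** by eye they are where they started. I did not measure them again. Nothing beyond the board was approached closely after the start.

**Disagreements and slips:**
- The board and nut positions from the different camera views differed by 2–4 mm.
- On my first descent the fingertips drifted and nudged the fence a few millimetres toward the rail early. I backed off, came down again and pushed it properly.
- An upward force of 7–9 N appeared alongside the pushes at the hard stop. I took it as the wing wedging slightly against the finger, but did not confirm that.

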